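# Ready the portable gas cooker

## Task

Get the portable gas cooker ready for use. Its pan support was put on crooked and rocks: turn it until all four feet drop into the notches of the drip tray and it stands level and still. The cartridge cover is still open: press it down near its free edge until it clicks shut under its spring catch. Leave the cup and the tin beside it as they are.

Things in the scene. Friction and masses are not known exactly. Their poses are not given: they have to be found in the camera images.
- cooker: Portable gas cooker, grey painted sheet metal, 220 mm deep (x), 300 mm wide (y), fixed on a wooden board across the sink. Origin: centre of its underside, on the board. x points to its back, y to its left, z up; knob and air slots on the front (-x). Left part: a box whose top, 60 mm up, is the floor of a round steel drip tray. Right part: gas cartridge under a hinged cover.
- burner (a point): Centre of the drip tray, on its floor (53 mm left of the cooker's middle, 60 mm above its underside); axes as the cooker's. Tray wall: inner radius 83 mm, 17 mm high. Inside it, radius 65 to 83 mm, runs a raised step, 12 mm high in front and behind (+-x), 7 mm at left and right (+-y), broken by four notches. Burner head: radius 25 mm (flange 34 mm), top 23 mm above the floor.
- notch (a point): The front left one of the four notches in the step, at its middle on the tray floor, 75 mm from the burner's centre. The notches are 19 mm wide, open down to the floor, and lie on the cooker's diagonals: 45, 135, 225 and 315 degrees from its x axis about the burner.
- pan_support: Loose dark steel pan support, 160 mm across, 46 mm high, 0.2 to 0.33 kg. Origin: its middle, in the plane of the foot tips; z up. Four arms (7 mm wide, 12 mm tall, top at z = 46 mm, out to radius 80 mm) along its +-x and +-y axes; under each, at radius 75 mm, a leg: 10 mm round rod, rounded tip. Starts 16 to 45 degrees off the notches, two opposite feet on the 12 mm step, so it leans 4 degrees and rocks.
- support_ring (a point): Centre of the ring that joins the arms, 40 mm above the foot tips: outer diameter 58 mm, inner 48 mm, 12 mm tall. It can be gripped across its outside, fingers between the arms; an arm can be pinched too. The support fits the notches in any of its four quarter turns, arms on the cooker's diagonals, with 4.5 mm to spare at each side of a foot; its origin is then on the tray floor.
- cover (a joint): Hinge of the cartridge cover, rad: 0 = shut, larger = more open; starts at 0.3 to 0.8. The hinge is stiff and holds the cover where it is left. Pushed down, a steel tongue under the free edge meets the spring catch at about 0.12; past about 0.05 the catch snaps over it and pulls the cover to 0. That takes about 6 to 10 N at the free edge; short of it the cover stays ajar.
- cover_hinge (a point): Middle of the cover's hinge line, along the cooker's right side (149 mm right of its middle, 52 mm above its underside). The frame turns with the cover: x along the hinge to the back, y across the cover to its free edge, z out of its top. Opening turns about +x: the free edge, on the burner side, rises.
- cover_edge (a point): The place to press, with shut fingers from above: on the cover's top face, in the middle of its length, 20 mm short of the free edge; in the frame of cover_hinge at y = 76, z = 36 mm. The flat top spans y = 14 to 84 mm and 214 mm along x. Grey sheet metal like the cooker.
- mug_1: White espresso cup with a handle, 60 mm wide, 56 mm high, on the worktop to the right of the cooker; origin under its middle. A bystander.
- tin_1: Food tin, 76 mm wide, 58 mm high, on the worktop to the right of the cooker; origin under its middle. A bystander.

How it is judged:
At the end, for the whole second after the job is handed in: The pan support is at rest with all four feet on the tray floor: its foot plane within 2 mm of the floor, its middle within 8 mm of the burner's, level within 0.02 rad. The cover is latched: its joint reads under 0.03 rad (z of pan_support in the frame of burner below 0.002 m and horizontal distance between pan_support and burner below 0.008 m and angle between pan_support's own z axis and vertical below 0.02 rad and angular speed of pan_support below 0.05 rad/s and value of joint cover below 0.03 rad); the robot touches nothing.
It fails at once if the cup or the tin beside the cooker is pushed more than 30 mm or tipped ((distance of mug_1 from where it was at the start of the episode above 0.03 m or angle between mug_1's own z axis and vertical above 0.4 rad) or (distance of tin_1 from where it was at the start of the episode above 0.03 m or angle between tin_1's own z axis and vertical above 0.4 rad)).
It fails at once if the pan support is tipped over (angle between pan_support's own z axis and vertical above 0.6 rad).
It also fails if it takes over 45 s, if anything falls off the work surface, if the arm or the gripper's body presses on something with over 40 N, if the wrist force passes 120 N, or if a joint passes its speed limit or range.

## Robot

A 7-joint arm with a two-finger parallel gripper is mounted at the origin on a cart in front of the work surface, level with it; the furniture and walls round the work are solid. World frame = base frame: x ahead of the robot, y to its left, z up, the work surface at z = 0. Lengths are in m, angles in rad, forces in N, time in s.
With the tool pointing down it reaches from about 0.4 to 0.85 m from the base axis. Payload 10.4 kg.
Tool frame: the origin (TCP) lies at the very end of the fingers, on their centre line; the grasp point (between the pads) lies 19 mm behind it; z points along the fingers, y is the line along which they close (so a half turn about z gives the same grasp; the last joint's range is limited). The gripper opens to 87 mm and grips with 3 to 60 N. Pads are 19 mm wide; open, the fingers measure 117 mm over their backs; the gripper's body (75 mm by 190 mm) begins 51 mm behind the grasp point.
Start: joints at [1.313, 0.332, -0.065, 1.46, 0.022, 1.35, -0.088], TCP at [0.145, -0.608, 0.223] pointing down, gripper open.
Joint ranges: [-2.6, 2.6], [-0.5, 2.12], [-1.47, 1.34], [0.16, 2.42], [-1.27, 4.41], [0.06, 2.06], [-2.6, 2.6]. Speed limits (rad/s): [2.22, 2.22, 2.79, 2.79, 3.14, 3.14, 3.14].

## Interface

Orientations are given as a rotation vector (axis times angle).
In Python, from workcell import read_state, capture, get_calibration, hand_in gives the robot as it stands. The module is installed in compiled form; this text tells all that it offers.
- The arm moves only by the shell command python3 -m handwheel 'ROWS'. ROWS is JSON, a list of rows, each an object of numbers: "x", "y", "z": the shift along the tool's x, y, z in mm; "rx", "ry", "rz": the turn, a rotation vector about the tool's x, y, z in degrees; "fingers": the closure, from 0 (fully open) to 1 (shut). In form: [{"x": .., "y": .., "z": .., "rx": .., "ry": .., "rz": .., "fingers": ..}, ...]. A call has 1 to 20 rows; each row shifts and turns the commanded pose from where the row before left it, along the tool's axes as they then stand; what a row does not reach is not made up. A row lasts 1/10 s, in which the tool goes at most 50 mm and 8.59 degrees, less where a joint would pass 70% of its speed; a pose out of reach is approached as far as the arm can. A call is refused whole if a number of a shift passes 50 or a number of a turn 8.59, either way. A call with a gripper value outside its range is refused whole. The fingers move at their own pace and stop on an object; the grip force is fixed at half the most. Time passes only in rows, so rows that do not move let the fingers close. It gives the time, the measured TCP pose, the force, the opening and the grip force at its end, in the units of the state.
- read_state(): the state, without advancing time (a new reading comes with each control period).
- capture(name): name is "side" or "top" or "wrist"; returns the picture (384x512x3 uint8, red, green, blue); there is no depth.
- get_calibration(name): a dict with "intrinsics" (3x3 intrinsics, pixels), "k1" (the pictures are not rectified: a ray, as slopes to the right and down, at radius r is drawn at 1 + k1 r^2 times it, then the intrinsics apply), "rvec" (rotation vector, rad) and "tvec" (3), from world to camera coordinates, as OpenCV has them; the wrist camera has in their place "T_tool_cam" (4x4, takes a point from camera to tool coordinates, whose origin is the TCP and whose axes are the flange's). Camera axes: x right, y down, z forward; pixel columns grow to the right and rows downward; lengths in m; the calibration is good to about 2 mm. A picture is of the moment at which its call begins: read the wrist's pose just before it. get_calibration takes no time and is no camera call.
- hand_in(): hands the job in; it is judged then, once.
The state is a dict: "t": time; "q": joint angles; "qd": joint speeds; "joint_efforts": joint torques, N m; "position": TCP position; "orientation": TCP orientation; "force": force on the tool from outside, world axes, zero at the start; "moment": the same for the moment, N m; "grip_width": finger opening in m; "grasp_force": force on a finger pad.
Only numpy, scipy, OpenCV 4.12 (cv2) and the standard library are available. Lean on these libraries where they do the work, as an engineer would, in place of code of your own. Each camera call takes 0.05 s, during which the arm holds its last target. There are 200 camera calls.

## Working session

There is one attempt and no reset: what is moved stays moved. The work goes in short steps, Python scripts to look and compute and a shell command to move; the robot and the scene stay as the last step left them, time stands still between calls to the robot, and variables do not carry over. Pictures are saved under pics/ and viewed, at most 10 in all, crops included, and the job is handed in when it is done.

```bash
mkdir -p pics; python3 - <<'E'
from workcell import *
import cv2,numpy as np
s=read_state();print({k:np.round(v,4).tolist() for k,v in s.items()})
for n in ("side","top","wrist"):
    c=get_calibration(n);print(n,{k:np.round(v,4).tolist() for k,v in c.items()})
a=capture("side");b=capture("top")
for n,i in(("side",a),("top",b)):cv2.imwrite(f"pics/{n}0.png",i[:,:,::-1])
cv2.imwrite("pics/a.png",cv2.resize(b,(800,600),interpolation=cv2.INTER_CUBIC)[:,:,::-1])
cv2.imwrite("pics/b.png",cv2.resize(a,(800,600),interpolation=cv2.INTER_CUBIC)[:,:,::-1])
E
```

```text
{'t': 0.0, 'q': [1.3134, 0.3329, -0.0648, 1.4609, 0.0216, 1.3499, -0.0885], 'qd': [-0.0002, 0.0005, 0.0003, -0.0014, 0.0004, -0.0009, 0.0005], 'joint_efforts': [-0.0008, -62.3249, 0.0243, -38.991, -0.0613, 0.0396, 0.0001], 'position': [0.1453, -0.6075, 0.2217], 'orientation': [-3.1185, -0.3679, 0.0003], 'force': [0.091, 0.2142, 0.2333], 'moment': [0.0175, -0.0386, 0.0214], 'grasp_force': 0.0, 'grip_width': 0.0869}
side {'intrinsics': [[471.5395, 0.0, 249.4819], [0.0, 471.5395, 191.6539], [0.0, 0.0, 1.0]], 'k1': -0.128, 'rvec': [2.2799, -0.3737, 0.1753], 'tvec': [-0.5193, 0.2178, 1.0755]}
top {'intrinsics': [[382.6902, 0.0, 255.6449], [0.0, 382.6902, 195.7961], [0.0, 0.0, 1.0]], 'k1': -0.1103, 'rvec': [2.1364, -2.1582, 0.1386], 'tvec': [0.0595, 0.5682, 0.9478]}
wrist {'intrinsics': [[327.1797, 0.0, 257.3635], [0.0, 327.1797, 194.2269], [0.0, 0.0, 1.0]], 'k1': -0.0559, 'T_tool_cam': [[-0.001, -0.9674, -0.2534, 0.0681], [1.0, -0.0011, 0.0001, -0.0014], [-0.0004, -0.2534, 0.9674, -0.1625], [0.0, 0.0, 0.0, 1.0]]}
```

View pics/a.png

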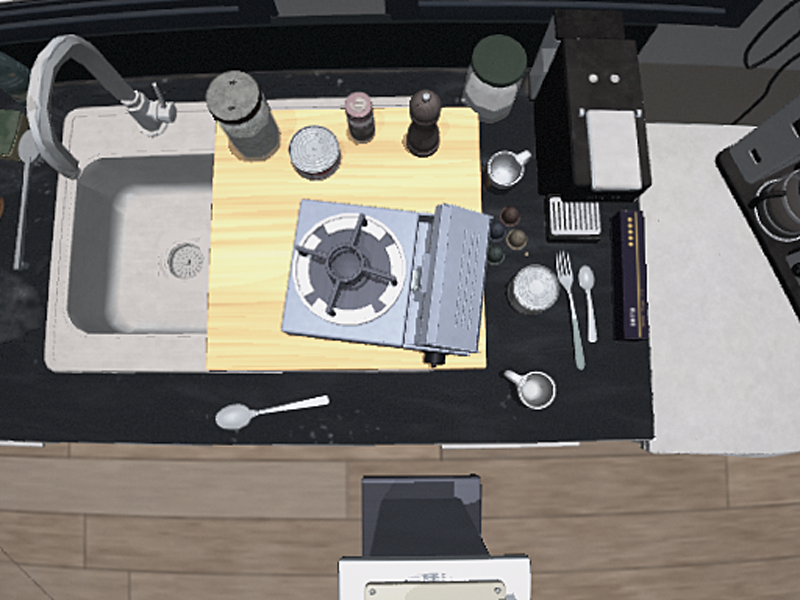

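View pics/b.png

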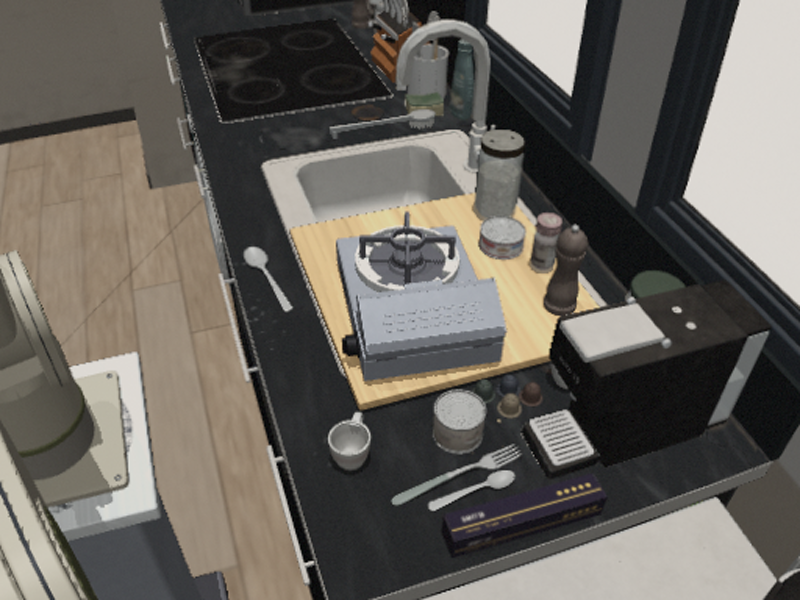

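The top view shows the cooker at about (390,275), with the box's left edge running from (283,332) to (302,200). The support centre is at about (347,264), with arm tips at (361,217), (395,278), (333,312) and (299,251). The side view shows the left box corners at (338,240) and (465,228), the cover half open, and the tin and cup to the right.

```bash
cat > h.py <<'E'
import numpy as np,cv2
from scipy.optimize import least_squares
from scipy.spatial.transform import Rotation as R
from workcell import *
def cam(n,st=None):
    c=get_calibration(n);K=np.array(c["intrinsics"])
    if n=="wrist":
        T=np.eye(4);T[:3,:3]=R.from_rotvec(st["orientation"]).as_matrix();T[:3,3]=st["position"]
        M=np.linalg.inv(T@np.array(c["T_tool_cam"]))
    else:
        M=np.eye(4);M[:3,:3]=R.from_rotvec(c["rvec"]).as_matrix();M[:3,3]=c["tvec"]
    return K,c["k1"],M
def proj(C,P):
    K,k,M=C
    return cv2.projectPoints(np.atleast_2d(np.array(P,float)),cv2.Rodrigues(M[:3,:3])[0],M[:3,3],K,np.array([k,0,0,0,0.]))[0][:,0]
def ray(C,uv,z):
    K,k,M=C
    p=cv2.undistortPoints(np.array(uv,float).reshape(-1,1,2),K,np.array([k,0,0,0,0.]))[:,0]
    d=np.c_[p,np.ones(len(p))]@M[:3,:3];o=-M[:3,:3].T@M[:3,3]
    return o+d*((z-o[2])/d[:,2])[:,None]
def cook(p,P):  # p=x,y,z,yaw ; P in cooker frame
    return R.from_euler('z',p[3]).apply(np.atleast_2d(P))+p[:3]
E
python3 - <<'E'
from h import *
T=cam("top");S=cam("side")
s=1/1.5625
P=[[-.11,.15,.06],[.11,.15,.06]]
ot=np.array([[283,332],[302,200]])*s;os_=np.array([[338,240],[465,228]])*s
f=lambda p:np.r_[(proj(T,cook(p,P))-ot).ravel(),(proj(S,cook(p,P))-os_).ravel()]
r=least_squares(f,[.6,0,0.02,0]);p=r.x;print(p,np.degrees(p[3]),np.round(r.fun,1))
b=cook(p,[[0,.053,.06]])[0];print("burner",b)
c=ray(T,np.array([[347,264]])*s,b[2]+.056)[0];print("ring",c)
e=ray(T,np.array([[361,217],[395,278],[333,312],[299,251]])*s,b[2]+.055)
d=e-e.mean(0);print(np.degrees(np.arctan2(d[:,1],d[:,0])),np.hypot(d[:,0],d[:,1]),e.mean(0))
# cover: free edge corners in both views -> angle
for a in (.3,.4,.5,.6,.7,.8):
    Q=[[x,-.149+np.cos(a)*y-np.sin(a)*z,.052+np.sin(a)*y+np.cos(a)*z] for x in(-.107,.107) for y,z in((.084,.036),(.014,.036))]
    print(a,np.round(proj(T,cook(p,Q))/s).tolist(),np.round(proj(S,cook(p,Q))/s).tolist())
E
```

```text
[ 0.61710302  0.07407347  0.02015092 -0.14132577] -8.097370136147017 [ 0.  -2.4  1.6 -2.9 -0.5  0.7 -5.6  0.1]
burner [0.62456837 0.12654507 0.08015092]
ring [0.61990245 0.1313759  0.13615092]
[ -16.17464015 -106.95911988  164.1557202    73.70539891] [0.07613575 0.07553297 0.07526189 0.07596001] [0.6198794  0.13161709 0.13515092]
0.3 [[429.0, 343.0], [472.0, 350.0], [446.0, 205.0], [487.0, 214.0]] [[358.0, 305.0], [365.0, 345.0], [493.0, 288.0], [505.0, 327.0]]
0.4 [[433.0, 343.0], [474.0, 350.0], [450.0, 204.0], [490.0, 215.0]] [[358.0, 304.0], [366.0, 347.0], [495.0, 288.0], [505.0, 329.0]]
0.5 [[438.0, 344.0], [477.0, 350.0], [455.0, 203.0], [492.0, 215.0]] [[359.0, 304.0], [366.0, 349.0], [497.0, 288.0], [506.0, 331.0]]
0.6 [[443.0, 344.0], [479.0, 351.0], [460.0, 203.0], [494.0, 215.0]] [[360.0, 305.0], [366.0, 351.0], [498.0, 288.0], [507.0, 333.0]]
0.7 [[449.0, 345.0], [482.0, 351.0], [466.0, 203.0], [497.0, 216.0]] [[360.0, 306.0], [367.0, 354.0], [500.0, 289.0], [508.0, 335.0]]
0.8 [[455.0, 345.0], [484.0, 352.0], [472.0, 203.0], [499.0, 216.0]] [[361.0, 308.0], [367.0, 356.0], [502.0, 291.0], [508.0, 337.0]]
```

```bash
python3 -m handwheel '[{"z":-30},{"z":-40},{"x":34,"y":-32},{"x":34,"y":-32},{"x":34,"y":-32},{"x":34,"y":-32},{"x":34,"y":-32},{"x":34,"y":-32},{"x":34,"y":-32},{"x":34,"y":-32},{"x":34,"y":-32},{"x":34,"y":-32},{"x":34,"y":-32},{"x":34,"y":-32},{"x":34,"y":-32},{"x":34,"y":-32},{"x":34,"y":-32},{"x":34,"y":-32},{"x":34,"y":-32},{"x":34,"y":-32}]'
python3 -m handwheel '[{"x":11,"y":-16,"rz":-8},{"rz":-8},{"rz":-8},{"rz":-8},{"rz":-8},{"rz":-8},{"rz":-8},{"rz":-8},{"rz":-8},{"rz":-8},{"rz":-8},{"rz":-8},{"rz":-8},{},{},{}]'
python3 - <<'E'
from h import *
import json
s=read_state();i=capture("wrist");json.dump({k:np.array(v).tolist() for k,v in s.items()},open("s1.json","w"))
cv2.imwrite("pics/w1raw.png",i[:,:,::-1]);cv2.imwrite("pics/w1.png",cv2.resize(i,(800,600),interpolation=cv2.INTER_CUBIC)[:,:,::-1])
print(s["t"],s["q"],s["position"],s["orientation"])
E
```

```text
0.1 [ 1.31341377  0.33280525 -0.06468434  1.46082643  0.02159978  1.34988265
 -0.08847182] [ 0.14530741 -0.60753785  0.22185034] [-3.11876350e+00 -3.67857160e-01  3.16536951e-04]schema error: expected keys x, y, z, rx, ry, rz, fingers
schema error: expected keys x, y, z, rx, ry, rz, fingers
```

View pics/w1.png

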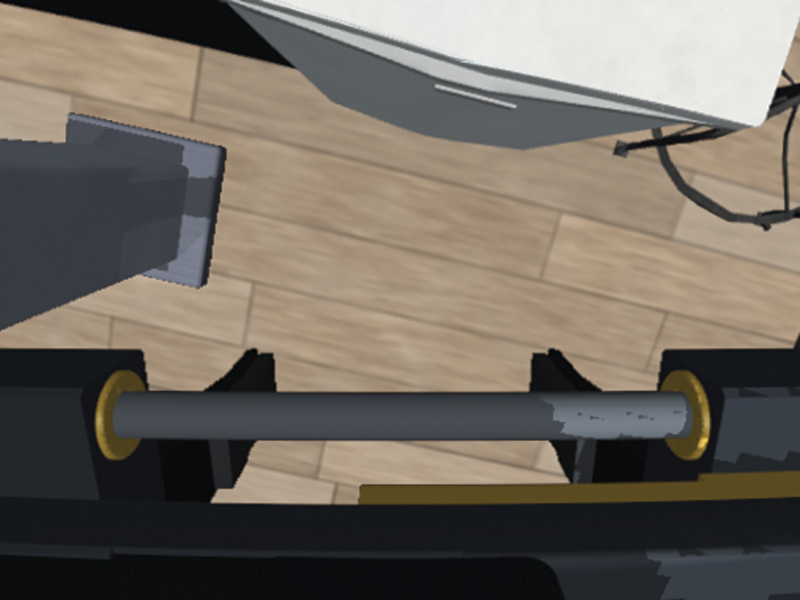

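The rows need all seven keys. This wrist view shows the floor and the cart, and the gripper hides everything below row 350. The burner therefore has to lie ahead, along tool +x.

```bash
python3 -m handwheel '[{"x":0,"y":0,"z":-30,"rx":0,"ry":0,"rz":0,"fingers":0},{"x":0,"y":0,"z":-40,"rx":0,"ry":0,"rz":0,"fingers":0},{"x":30,"y":-33,"z":0,"rx":0,"ry":0,"rz":0,"fingers":0},{"x":30,"y":-33,"z":0,"rx":0,"ry":0,"rz":0,"fingers":0},{"x":30,"y":-33,"z":0,"rx":0,"ry":0,"rz":0,"fingers":0},{"x":30,"y":-33,"z":0,"rx":0,"ry":0,"rz":0,"fingers":0},{"x":30,"y":-33,"z":0,"rx":0,"ry":0,"rz":0,"fingers":0},{"x":30,"y":-33,"z":0,"rx":0,"ry":0,"rz":0,"fingers":0},{"x":30,"y":-33,"z":0,"rx":0,"ry":0,"rz":0,"fingers":0},{"x":30,"y":-33,"z":0,"rx":0,"ry":0,"rz":0,"fingers":0},{"x":30,"y":-33,"z":0,"rx":0,"ry":0,"rz":0,"fingers":0},{"x":30,"y":-33,"z":0,"rx":0,"ry":0,"rz":0,"fingers":0},{"x":30,"y":-33,"z":0,"rx":0,"ry":0,"rz":0,"fingers":0},{"x":30,"y":-33,"z":0,"rx":0,"ry":0,"rz":0,"fingers":0},{"x":30,"y":-33,"z":0,"rx":0,"ry":0,"rz":0,"fingers":0},{"x":30,"y":-33,"z":0,"rx":0,"ry":0,"rz":0,"fingers":0},{"x":30,"y":-33,"z":0,"rx":0,"ry":0,"rz":0,"fingers":0},{"x":30,"y":-33,"z":0,"rx":0,"ry":0,"rz":0,"fingers":0},{"x":0,"y":0,"z":0,"rx":0,"ry":0,"rz":0,"fingers":0},{"x":0,"y":0,"z":0,"rx":0,"ry":0,"rz":0,"fingers":0}]'
cat > look.py <<'E'
from h import *
import json,sys
n=sys.argv[1]
s=read_state();i=capture("wrist");json.dump({k:np.array(v).tolist() for k,v in s.items()},open(n+".json","w"))
cv2.imwrite(f"pics/{n}.png",cv2.resize(i,(800,600),interpolation=cv2.INTER_CUBIC)[:,:,::-1])
print(s["t"],np.round(s["q"],3),s["position"],s["orientation"])
E
python3 look.py w2
```

```text
t: 2.15
position: [0.4893, 0.0181, 0.2921]
orientation: [-3.119, -0.371, 0.001]
force: [-0.8, 0.0, 0.1]
grip_width: 0.0867
grasp_force: 0.0
2.15 [ 0.67   0.054 -0.818  1.659  0.039  1.446 -1.486] [0.48934382 0.01806437 0.29213794] [-3.11899668e+00 -3.71413968e-01  1.30515271e-03]
```

View pics/w2.png

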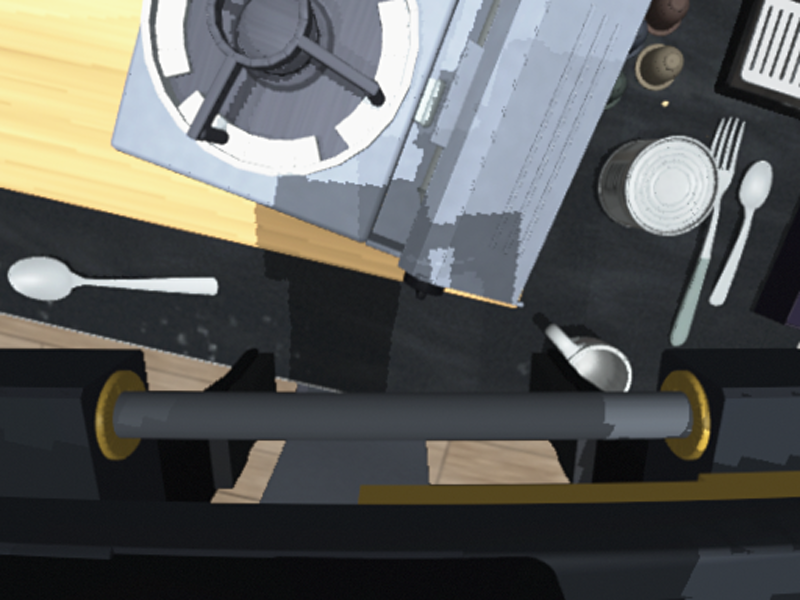

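The wrist view shows the tray's lower half at about (285,30), feet at (378,97) and (217,135), and the box's front-left corner at (112,147). I need to move about 9 cm forward and 6 cm left.

```bash
python3 -m handwheel '[{"x":30,"y":-25,"z":0,"rx":0,"ry":0,"rz":0,"fingers":0},{"x":30,"y":-25,"z":0,"rx":0,"ry":0,"rz":0,"fingers":0},{"x":30,"y":-15,"z":0,"rx":0,"ry":0,"rz":0,"fingers":0},{"x":0,"y":0,"z":0,"rx":0,"ry":0,"rz":0,"fingers":0},{"x":0,"y":0,"z":0,"rx":0,"ry":0,"rz":0,"fingers":0},{"x":0,"y":0,"z":0,"rx":0,"ry":0,"rz":0,"fingers":0}]'
python3 look.py w3
```

```text
t: 2.8
position: [0.5615, 0.0997, 0.2927]
orientation: [3.119, 0.364, -0.0]
force: [-1.0, 0.4, -0.0]
grip_width: 0.0875
grasp_force: 0.0
2.8 [ 0.458  0.291 -0.879  1.462  0.225  1.493 -1.756] [0.56150063 0.0996682  0.29265618] [ 3.11899397e+00  3.64364085e-01 -1.30299766e-04]
```

View pics/w3.png

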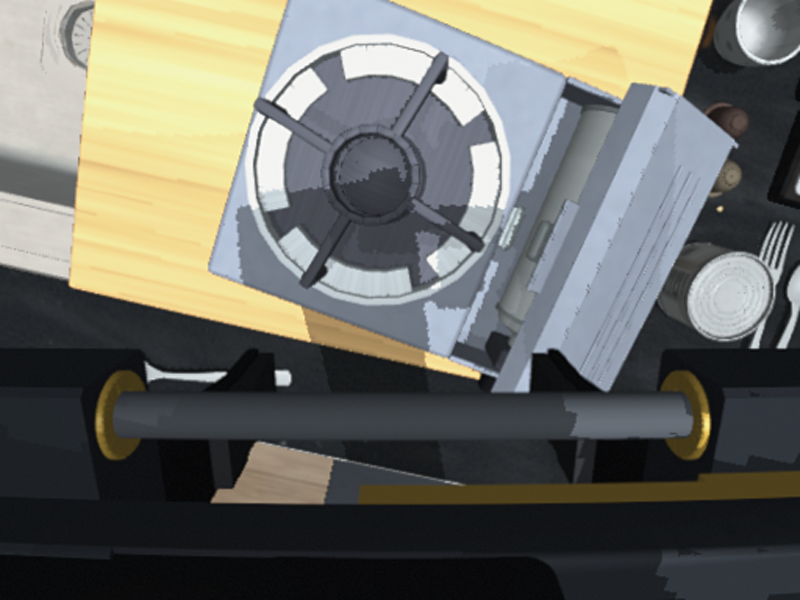

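The wrist view shows the whole cooker:
- **Tray wall:** ellipse spanning x 246–509 and y 35–303.
- **Box:** front-left corner at (209,271), right end of the front edge near (450,357).
- **Ring:** centre at (374,173).
- **Arm tips:** (441,58), (260,103), (308,283) and (478,243).

```bash
python3 - <<'E'
from h import *
import json
s=1/1.5625
W=cam("wrist",json.load(open("w3.json")));T=cam("top");S=cam("side")
P=[[-.11,.15,.06]]
ow=np.array([[209,271]])*s
th=np.linspace(0,2*np.pi,200)
obox=np.array([246,509,35,303])*s
def f(p):
    rr=p[4]
    c=proj(W,cook(p,np.c_[rr*np.cos(th),.053+rr*np.sin(th),0*th+.077]))
    bb=np.array([c[:,0].min(),c[:,0].max(),c[:,1].min(),c[:,1].max()])
    return np.r_[bb-obox,(proj(W,cook(p,P))-ow).ravel(),
     0.7*(proj(T,cook(p,P+[[.11,.15,.06]]))-np.array([[283,332],[302,200]])*s).ravel(),
     0.7*(proj(S,cook(p,P))-np.array([[338,240]])*s).ravel(),
     (proj(W,cook(p,[[.10,.15,.06]]))[0,0]- (287-0)*s)*0,(p[4]-.0845)*2000]
r=least_squares(f,[.61,.07,.02,-.14,.085]);p=r.x;print(np.round(p,4),np.degrees(p[3]),np.round(r.fun,1))
# yaw from edges at known z
e=ray(W,np.array([[209,271],[287,0],[450,357]])*s,p[2]+.06)
d=e[1]-e[0];g=e[2]-e[0];print("yaw left edge",np.degrees(np.arctan2(d[1],d[0])),"front edge",np.degrees(np.arctan2(g[0],-g[1]))*-1 )
b=cook(p,[[0,.053,.06]])[0];print("burner",b)
print("ring",ray(W,np.array([[374,173]])*s,b[2]+.055))
e=ray(W,np.array([[441,58],[260,103],[308,283],[478,243]])*s,b[2]+.055)
d=e-e.mean(0);print(np.degrees(np.arctan2(d[:,1],d[:,0])),np.hypot(d[:,0],d[:,1]),e.mean(0))
for a in (.3,.4,.5,.6,.7,.8):
    Q=[[x,-.149+np.cos(a)*y-np.sin(a)*z,.052+np.sin(a)*y+np.cos(a)*z] for x in(-.107,.107) for y,z in((.084,.036),(.014,.036))]
    print(a,np.round(proj(W,cook(p,Q))/s).tolist(),np.round(proj(T,cook(p,Q))/s).tolist())
np.save("p.npy",p)
E
```

```text
[ 0.6145  0.0776  0.0293 -0.1214  0.0858] -6.956734693859409 [ 3.  -0.3  0.5 -1.8 -2.   1.4 -1.1 -0.3 -1.  -1.4 -2.  -1.3  0.   2.6]
yaw left edge -6.946703892808826 front edge 7.308927285196516
burner [0.62095653 0.13024225 0.08930359]
ring [[0.62200768 0.13221025 0.14430359]]
[ -18.43361168   70.60314808  161.4382161  -108.82878299] [0.0761925  0.0758891  0.07694393 0.07605231] [0.62054271 0.13334341 0.14430359]
0.3 [[510.0, 400.0], [588.0, 416.0], [652.0, 82.0], [728.0, 128.0]] [[428.0, 344.0], [472.0, 349.0], [443.0, 204.0], [485.0, 212.0]]
0.4 [[520.0, 407.0], [592.0, 417.0], [667.0, 84.0], [733.0, 130.0]] [[432.0, 344.0], [474.0, 350.0], [447.0, 203.0], [487.0, 213.0]]
0.5 [[532.0, 414.0], [597.0, 419.0], [683.0, 87.0], [738.0, 133.0]] [[437.0, 344.0], [477.0, 350.0], [452.0, 202.0], [490.0, 213.0]]
0.6 [[544.0, 422.0], [601.0, 420.0], [700.0, 91.0], [742.0, 135.0]] [[443.0, 344.0], [479.0, 350.0], [457.0, 201.0], [492.0, 213.0]]
0.7 [[558.0, 429.0], [605.0, 421.0], [716.0, 96.0], [746.0, 137.0]] [[448.0, 345.0], [482.0, 351.0], [463.0, 201.0], [494.0, 214.0]]
0.8 [[571.0, 436.0], [609.0, 421.0], [733.0, 101.0], [749.0, 139.0]] [[454.0, 345.0], [484.0, 351.0], [469.0, 201.0], [496.0, 214.0]]
```

```bash
python3 -m handwheel '[{"x":33,"y":-9,"z":0,"rx":0,"ry":0,"rz":0,"fingers":0},{"x":32,"y":-9,"z":0,"rx":0,"ry":0,"rz":0,"fingers":0},{"x":0,"y":0,"z":0,"rx":0,"ry":0,"rz":-7.92,"fingers":0},{"x":0,"y":0,"z":0,"rx":0,"ry":0,"rz":-7.92,"fingers":0},{"x":0,"y":0,"z":0,"rx":0,"ry":0,"rz":-7.92,"fingers":0},{"x":0,"y":0,"z":0,"rx":0,"ry":0,"rz":-7.92,"fingers":0},{"x":0,"y":0,"z":0,"rx":0,"ry":0,"rz":-7.92,"fingers":0},{"x":0,"y":0,"z":0,"rx":0,"ry":0,"rz":-7.92,"fingers":0},{"x":0,"y":0,"z":0,"rx":0,"ry":0,"rz":-7.92,"fingers":0},{"x":0,"y":0,"z":0,"rx":0,"ry":0,"rz":-7.92,"fingers":0},{"x":0,"y":0,"z":0,"rx":0,"ry":0,"rz":-7.92,"fingers":0},{"x":0,"y":0,"z":0,"rx":0,"ry":0,"rz":-7.92,"fingers":0},{"x":0,"y":0,"z":0,"rx":0,"ry":0,"rz":-7.92,"fingers":0},{"x":0,"y":0,"z":0,"rx":0,"ry":0,"rz":-7.92,"fingers":0},{"x":0,"y":0,"z":0,"rx":0,"ry":0,"rz":-7.92,"fingers":0},{"x":0,"y":0,"z":0,"rx":0,"ry":0,"rz":0,"fingers":0},{"x":0,"y":0,"z":0,"rx":0,"ry":0,"rz":0,"fingers":0},{"x":0,"y":0,"z":0,"rx":0,"ry":0,"rz":0,"fingers":0}]'
cat > st.py <<'E'
from h import *
s=read_state();M=R.from_rotvec(s["orientation"]).as_matrix();p=np.array(s["position"])
for n,t in(("to ring",[.621,.132,.117]),("cooker",None)):
    if t is not None: print(n,"tool mm",np.round(M.T@(np.array(t)-p)*1000,1))
print("t",s["t"],"pos",np.round(p,4),"yaw tool y",np.degrees(np.arctan2(M[1,1],M[0,1])),"z",np.round(M[:,2],4),"q",np.round(s["q"],2),"F",np.round(s["force"],1),"M",np.round(s["moment"],2),s["grip_width"],s["grasp_force"])
E
python3 st.py
```

```text
t: 4.65
position: [0.6208, 0.1335, 0.2928]
orientation: [1.66, 2.666, -0.001]
force: [-0.6, 0.0, -0.5]
grip_width: 0.0874
grasp_force: 0.0
to ring tool mm [ -1.3  -0.5 175.8]
t 4.65 pos [0.6208 0.1335 0.2928] yaw tool y 26.192058783634607 z [ 5.e-04 -8.e-04 -1.e+00] q [ 0.47  0.58 -1.18  1.27  0.53  1.62 -0.16] F [-0.6  0.  -0.5] M [-0.04 -0.1   0.01] 0.08737542725400028 0.0
```

```bash
python3 -m handwheel '[{"x":-1,"y":0,"z":40,"rx":0,"ry":0,"rz":0,"fingers":0},{"x":0,"y":0,"z":40,"rx":0,"ry":0,"rz":0,"fingers":0},{"x":0,"y":0,"z":30,"rx":0,"ry":0,"rz":0,"fingers":0},{"x":0,"y":0,"z":20,"rx":0,"ry":0,"rz":0,"fingers":0},{"x":0,"y":0,"z":15,"rx":0,"ry":0,"rz":0,"fingers":0},{"x":0,"y":0,"z":10,"rx":0,"ry":0,"rz":0,"fingers":0},{"x":0,"y":0,"z":9,"rx":0,"ry":0,"rz":0,"fingers":0},{"x":0,"y":0,"z":8,"rx":0,"ry":0,"rz":0,"fingers":0},{"x":0,"y":0,"z":0,"rx":0,"ry":0,"rz":0,"fingers":0},{"x":0,"y":0,"z":0,"rx":0,"ry":0,"rz":0,"fingers":0}]' && python3 st.py && python3 look.py w4 && python3 - <<'E'
from h import *
i=capture("side");cv2.imwrite("pics/sd.png",cv2.resize(i[110:270,180:380],(800,640))[:600,:,::-1])
E
```

```text
t: 5.65
position: [0.6215, 0.1333, 0.121]
orientation: [1.655, 2.67, 0.001]
force: [-0.4, -0.9, -0.5]
grip_width: 0.0866
grasp_force: 0.0
to ring tool mm [-1.  -1.1  4. ]
t 5.65 pos [0.6215 0.1333 0.121 ] yaw tool y 26.40480918594267 z [ 5.e-04  1.e-04 -1.e+00] q [ 0.48  0.69 -1.11  1.51  0.63  1.33 -0.23] F [-0.4 -0.9 -0.5] M [ 0.03 -0.12 -0.05] 0.08660743530846553 0.0
5.65 [ 0.48   0.692 -1.108  1.512  0.629  1.329 -0.227] [0.62150754 0.13334958 0.12099135] [1.65516318e+00 2.66975500e+00 6.07968510e-04]
```

View pics/w4.png

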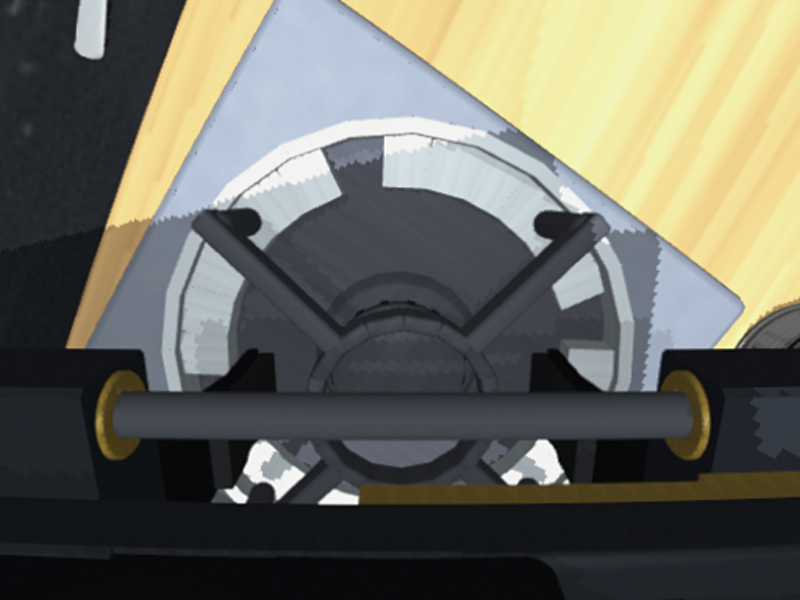

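The ring sits centred between the open fingers at about (403,380), with two arms symmetric above it at (210,215) and (595,215). I go 4 mm lower, close and lift.

```bash
python3 -m handwheel '[{"x":0,"y":0,"z":4,"rx":0,"ry":0,"rz":0,"fingers":0},{"x":0,"y":0,"z":0,"rx":0,"ry":0,"rz":0,"fingers":1},{"x":0,"y":0,"z":0,"rx":0,"ry":0,"rz":0,"fingers":1},{"x":0,"y":0,"z":0,"rx":0,"ry":0,"rz":0,"fingers":1},{"x":0,"y":0,"z":0,"rx":0,"ry":0,"rz":0,"fingers":1},{"x":0,"y":0,"z":0,"rx":0,"ry":0,"rz":0,"fingers":1},{"x":0,"y":0,"z":0,"rx":0,"ry":0,"rz":0,"fingers":1},{"x":0,"y":0,"z":0,"rx":0,"ry":0,"rz":0,"fingers":1}]' && python3 -m handwheel '[{"x":0,"y":0,"z":-5,"rx":0,"ry":0,"rz":0,"fingers":1},{"x":0,"y":0,"z":-7,"rx":0,"ry":0,"rz":0,"fingers":1},{"x":0,"y":0,"z":0,"rx":0,"ry":0,"rz":0,"fingers":1},{"x":0,"y":0,"z":0,"rx":0,"ry":0,"rz":0,"fingers":1}]' && python3 st.py
```

```text
t: 6.55
position: [0.6214, 0.1332, 0.1166]
orientation: [1.655, 2.67, 0.0]
force: [-0.1, -0.2, 0.5]
grip_width: 0.0572
grasp_force: 29.9
t: 6.95
position: [0.6214, 0.1332, 0.1287]
orientation: [1.655, 2.67, 0.0]
force: [0.1, 0.8, -1.8]
grip_width: 0.0572
grasp_force: 30.0
to ring tool mm [-0.9 -0.9 11.7]
t 6.95 pos [0.6214 0.1332 0.1287] yaw tool y 26.409569889926345 z [ 3.e-04 -1.e-04 -1.e+00] q [ 0.48  0.69 -1.11  1.5   0.62  1.34 -0.22] F [ 0.1  0.8 -1.8] M [-0.06 -0.12 -0.04] 0.05715796925987983 29.980769209214486
```

```bash
python3 -m handwheel '[{"x":0,"y":0,"z":0,"rx":0,"ry":0,"rz":8.35,"fingers":1},{"x":0,"y":0,"z":0,"rx":0,"ry":0,"rz":8.35,"fingers":1},{"x":0,"y":0,"z":0,"rx":0,"ry":0,"rz":8.35,"fingers":1},{"x":0,"y":0,"z":0,"rx":0,"ry":0,"rz":8.35,"fingers":1},{"x":0,"y":0,"z":0,"rx":0,"ry":0,"rz":0,"fingers":1},{"x":0,"y":0,"z":0,"rx":0,"ry":0,"rz":0,"fingers":1},{"x":0,"y":0,"z":0,"rx":0,"ry":0,"rz":0,"fingers":1}]' && python3 st.py && python3 look.py w5
```

```text
t: 7.65
position: [0.6212, 0.1332, 0.1284]
orientation: [-2.349, -2.086, 0.0]
force: [0.5, 0.3, -2.1]
grip_width: 0.0573
grasp_force: 30.0
to ring tool mm [-1.2 -0.  11.4]
t 7.65 pos [0.6212 0.1332 0.1284] yaw tool y -6.788963550539914 z [-3.e-04 -1.e-04 -1.e+00] q [ 0.43  0.63 -1.01  1.51  0.54  1.31 -0.75] F [ 0.5  0.3 -2.1] M [-0.04 -0.12 -0.03] 0.05734502501397692 29.98070544039365
7.65 [ 0.427  0.63  -1.007  1.507  0.542  1.305 -0.755] [0.62119136 0.13318914 0.12835658] [-2.34897654e+00 -2.08592360e+00  4.39148220e-04]
```

View pics/w5.png

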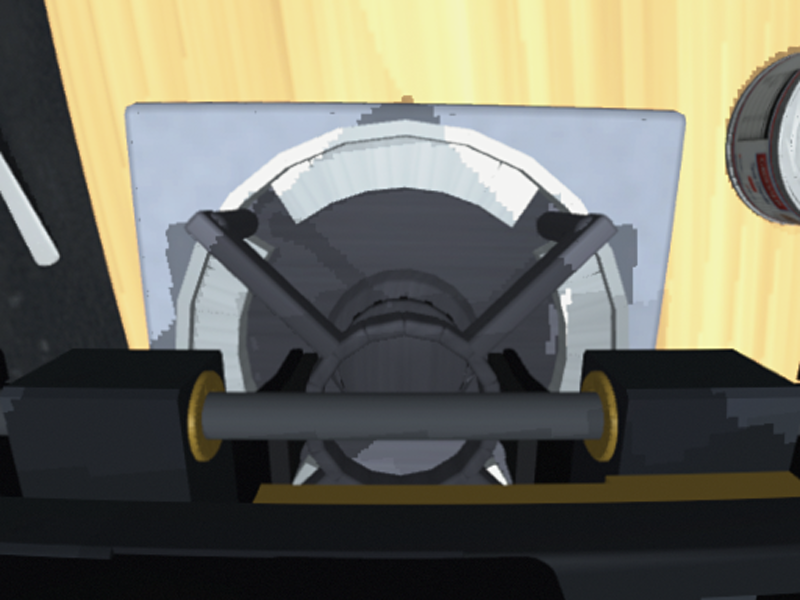

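After the turn, the arms point symmetrically at the notches in the view, with feet at (240,222) and (552,222) over the dark gaps. The box edge runs from (130,103) to (683,112), so about 0.9° of clockwise turn remains. I correct that while lowering.

```bash
python3 -m handwheel '[{"x":-1.5,"y":0,"z":0,"rx":0,"ry":0,"rz":0.7,"fingers":1},{"x":0,"y":0,"z":5,"rx":0,"ry":0,"rz":0,"fingers":1},{"x":0,"y":0,"z":5,"rx":0,"ry":0,"rz":0,"fingers":1},{"x":0,"y":0,"z":5,"rx":0,"ry":0,"rz":0,"fingers":1},{"x":0,"y":0,"z":0,"rx":0,"ry":0,"rz":0,"fingers":1}]' && python3 -m handwheel '[{"x":0,"y":0,"z":2,"rx":0,"ry":0,"rz":0,"fingers":1},{"x":0,"y":0,"z":1,"rx":0,"ry":0,"rz":0,"fingers":1},{"x":0,"y":0,"z":0,"rx":0,"ry":0,"rz":0,"fingers":1}]'  && python3 -m handwheel '[{"x":0,"y":0,"z":2,"rx":0,"ry":0,"rz":0,"fingers":1},{"x":0,"y":0,"z":0,"rx":0,"ry":0,"rz":0,"fingers":1}]'&& python3 -m handwheel '[{"x":0,"y":0,"z":2,"rx":0,"ry":0,"rz":0,"fingers":1},{"x":0,"y":0,"z":0,"rx":0,"ry":0,"rz":0,"fingers":1}]'
```

```text
t: 8.2
position: [0.6206, 0.1315, 0.1124]
orientation: [-2.365, -2.067, 0.002]
force: [-0.2, 0.4, -2.6]
grip_width: 0.0574
grasp_force: 30.0
t: 8.5
position: [0.6211, 0.1317, 0.1105]
orientation: [2.365, 2.068, -0.0]
force: [-0.4, -0.2, -3.3]
grip_width: 0.0575
grasp_force: 30.0
t: 8.7
position: [0.6212, 0.1317, 0.1085]
orientation: [2.365, 2.067, 0.0]
force: [-0.2, -0.2, -2.1]
grip_width: 0.0572
grasp_force: 30.0
t: 8.9
position: [0.6214, 0.1318, 0.1069]
orientation: [2.365, 2.067, 0.001]
force: [0.4, -0.5, 0.3]
grip_width: 0.0573
grasp_force: 29.9
```

```bash
python3 -m handwheel '[{"x":0,"y":0,"z":1,"rx":0,"ry":0,"rz":0,"fingers":1},{"x":0,"y":0,"z":0,"rx":0,"ry":0,"rz":0,"fingers":1}]' && python3 -m handwheel '[{"x":0,"y":0,"z":1,"rx":0,"ry":0,"rz":0,"fingers":1},{"x":0,"y":0,"z":0,"rx":0,"ry":0,"rz":0,"fingers":1}]'&& python3 -m handwheel '[{"x":0,"y":0,"z":1,"rx":0,"ry":0,"rz":0,"fingers":1},{"x":0,"y":0,"z":0,"rx":0,"ry":0,"rz":0,"fingers":1}]'
```

```text
t: 9.1
position: [0.6214, 0.132, 0.1065]
orientation: [2.365, 2.067, 0.001]
force: [-3.5, -2.3, 7.5]
grip_width: 0.0571
grasp_force: 29.7
t: 9.3
position: [0.6213, 0.1321, 0.1059]
orientation: [2.364, 2.067, 0.001]
force: [-5.1, -1.7, 11.0]
grip_width: 0.0571
grasp_force: 29.7
t: 9.5
position: [0.6211, 0.1323, 0.1051]
orientation: [2.364, 2.068, 0.001]
force: [-7.0, -1.4, 12.3]
grip_width: 0.0571
grasp_force: 29.8
```

```bash
python3 -m handwheel '[{"x":0,"y":0,"z":-2,"rx":0,"ry":0,"rz":0,"fingers":0},{"x":0,"y":0,"z":0,"rx":0,"ry":0,"rz":0,"fingers":0},{"x":0,"y":0,"z":0,"rx":0,"ry":0,"rz":0,"fingers":0},{"x":0,"y":0,"z":0,"rx":0,"ry":0,"rz":0,"fingers":0},{"x":0,"y":0,"z":0,"rx":0,"ry":0,"rz":0,"fingers":0},{"x":0,"y":0,"z":-10,"rx":0,"ry":0,"rz":0,"fingers":0},{"x":0,"y":0,"z":-20,"rx":0,"ry":0,"rz":0,"fingers":0},{"x":-30,"y":0,"z":-40,"rx":0,"ry":0,"rz":0,"fingers":0},{"x":-40,"y":0,"z":-40,"rx":0,"ry":0,"rz":0,"fingers":0},{"x":-40,"y":0,"z":-20,"rx":0,"ry":0,"rz":0,"fingers":0},{"x":0,"y":0,"z":0,"rx":0,"ry":0,"rz":0,"fingers":1},{"x":0,"y":0,"z":0,"rx":0,"ry":0,"rz":0,"fingers":1},{"x":0,"y":0,"z":0,"rx":0,"ry":0,"rz":0,"fingers":1}]' && python3 look.py w6
```

```text
t: 10.8
position: [0.6067, 0.0285, 0.2308]
orientation: [-2.364, -2.069, 0.0]
force: [-0.2, 0.8, -1.0]
grip_width: 0.0706
grasp_force: 0.0
10.8 [ 0.659  0.492 -1.071  1.457  0.43   1.446 -0.547] [0.60669171 0.02846083 0.23078484] [-2.36355085e+00 -2.06882575e+00  2.22489294e-05]
```

View pics/w6.png

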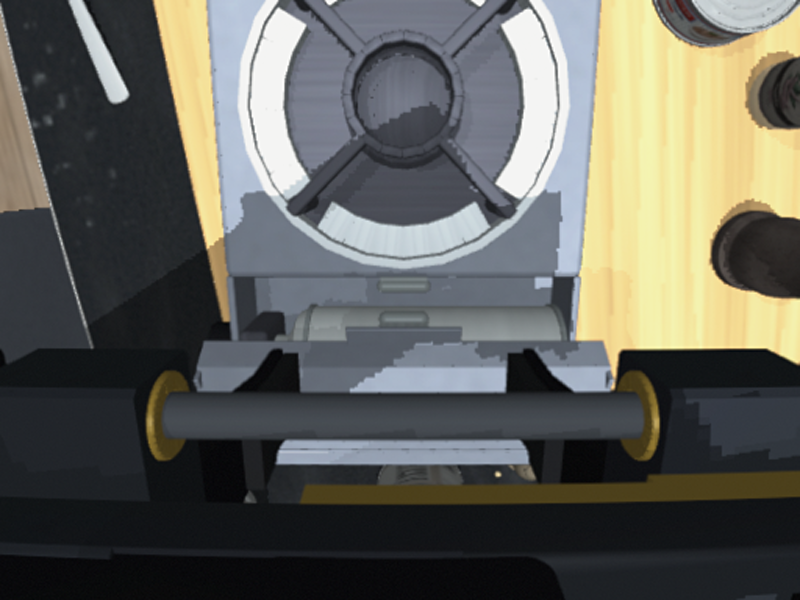

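The support's arms lie over the four notches, with the ring centre at (403,93) against the tray centre at (404,93). The cover lies below, its free edge at rows 340–365. Next comes the cover.

```bash
python3 -m handwheel '[{"x":-21,"y":0,"z":0,"rx":0,"ry":0,"rz":0,"fingers":1},{"x":-20,"y":0,"z":10,"rx":0,"ry":0,"rz":0,"fingers":1},{"x":0,"y":0,"z":20,"rx":0,"ry":0,"rz":0,"fingers":1},{"x":0,"y":0,"z":20,"rx":0,"ry":0,"rz":0,"fingers":1},{"x":0,"y":0,"z":15,"rx":0,"ry":0,"rz":0,"fingers":1},{"x":0,"y":0,"z":5,"rx":0,"ry":0,"rz":0,"fingers":1},{"x":0,"y":0,"z":0,"rx":0,"ry":0,"rz":0,"fingers":1}]' && python3 -m handwheel '[{"x":0,"y":0,"z":4,"rx":0,"ry":0,"rz":0,"fingers":1},{"x":0,"y":0,"z":4,"rx":0,"ry":0,"rz":0,"fingers":1}]' && python3 -m handwheel '[{"x":0,"y":0,"z":4,"rx":0,"ry":0,"rz":0,"fingers":1},{"x":0,"y":0,"z":4,"rx":0,"ry":0,"rz":0,"fingers":1}]'
```

```text
t: 11.55
position: [0.6013, -0.0126, 0.1604]
orientation: [-2.363, -2.068, 0.001]
force: [-0.0, -0.4, 0.7]
grip_width: 0.011
grasp_force: 0.0
t: 11.75
position: [0.602, -0.0131, 0.1535]
orientation: [2.364, 2.067, 0.001]
force: [0.6, 0.2, 0.7]
grip_width: 0.0018
grasp_force: 0.0
t: 11.95
position: [0.6021, -0.0125, 0.1454]
orientation: [2.364, 2.068, 0.003]
force: [0.4, 2.4, 3.0]
grip_width: 0.0007
grasp_force: 1.5
```

```bash
python3 -m handwheel '[{"x":3,"y":0,"z":4,"rx":0,"ry":0,"rz":0,"fingers":1},{"x":3,"y":0,"z":4,"rx":0,"ry":0,"rz":0,"fingers":1}]' && python3 -m handwheel '[{"x":3,"y":0,"z":4,"rx":0,"ry":0,"rz":0,"fingers":1},{"x":3,"y":0,"z":4,"rx":0,"ry":0,"rz":0,"fingers":1}]' && python3 -m handwheel '[{"x":2,"y":0,"z":4,"rx":0,"ry":0,"rz":0,"fingers":1},{"x":1,"y":0,"z":2,"rx":0,"ry":0,"rz":0,"fingers":1}]'
```

```text
t: 12.15
position: [0.6023, -0.0076, 0.1364]
orientation: [2.366, 2.067, -0.001]
force: [0.3, -0.0, 1.7]
grip_width: 0.0007
grasp_force: 0.6
t: 12.35
position: [0.603, -0.0016, 0.1283]
orientation: [2.366, 2.067, -0.001]
force: [-0.8, -0.0, -0.3]
grip_width: 0.0005
grasp_force: 0.3
t: 12.55
position: [0.6034, 0.0015, 0.1226]
orientation: [2.365, 2.068, -0.001]
force: [-0.7, -0.8, 3.6]
grip_width: 0.0005
grasp_force: 1.5
```

```bash
python3 -m handwheel '[{"x":2,"y":0,"z":3,"rx":0,"ry":0,"rz":0,"fingers":1},{"x":1,"y":0,"z":2,"rx":0,"ry":0,"rz":0,"fingers":1}]' && python3 -m handwheel '[{"x":1,"y":0,"z":2,"rx":0,"ry":0,"rz":0,"fingers":1},{"x":0,"y":0,"z":2,"rx":0,"ry":0,"rz":0,"fingers":1}]' && python3 -m handwheel '[{"x":0,"y":0,"z":2,"rx":0,"ry":0,"rz":0,"fingers":1},{"x":0,"y":0,"z":0,"rx":0,"ry":0,"rz":0,"fingers":1}]'
```

```text
t: 12.75
position: [0.6038, 0.0048, 0.1175]
orientation: [-2.365, -2.068, 0.0]
force: [-0.2, -0.7, -0.5]
grip_width: 0.0006
grasp_force: 0.0
t: 12.95
position: [0.6042, 0.0054, 0.1159]
orientation: [2.365, 2.066, -0.001]
force: [-14.2, -3.4, 35.8]
grip_width: 0.0007
grasp_force: 17.8
t: 13.15
position: [0.6042, 0.0054, 0.1158]
orientation: [2.364, 2.065, -0.002]
force: [-18.3, -5.4, 39.6]
grip_width: 0.0005
grasp_force: 19.7
```

The force dropped and then met a hard stop at z = 0.116, which is where the shut cover should be. I back off and check.

```bash
python3 -m handwheel '[{"x":0,"y":0,"z":-10,"rx":0,"ry":0,"rz":0,"fingers":1},{"x":-5,"y":0,"z":-30,"rx":0,"ry":0,"rz":0,"fingers":1},{"x":-20,"y":0,"z":-40,"rx":0,"ry":0,"rz":0,"fingers":1},{"x":-40,"y":0,"z":-40,"rx":0,"ry":0,"rz":0,"fingers":1},{"x":-40,"y":0,"z":-40,"rx":0,"ry":0,"rz":0,"fingers":1},{"x":-30,"y":0,"z":-20,"rx":0,"ry":0,"rz":0,"fingers":1},{"x":0,"y":0,"z":0,"rx":0,"ry":0,"rz":0,"fingers":1},{"x":0,"y":0,"z":0,"rx":0,"ry":0,"rz":0,"fingers":1}]' && python3 look.py w7; python3 - <<'E'
from h import *
i=capture("side");cv2.imwrite("pics/sd2.png",cv2.resize(i[110:260,190:390],(800,600),interpolation=cv2.INTER_CUBIC)[:,:,::-1])
E
```

```text
t: 13.95
position: [0.5873, -0.1194, 0.2825]
orientation: [2.367, 2.066, 0.001]
force: [1.0, 0.1, -0.9]
grip_width: 0.0004
grasp_force: 0.0
13.95 [ 0.912  0.439 -1.074  1.397  0.383  1.527 -0.272] [ 0.5872774  -0.11935383  0.28249529] [2.36663028e+00 2.06594497e+00 6.14856039e-04]
```

View pics/w7.png

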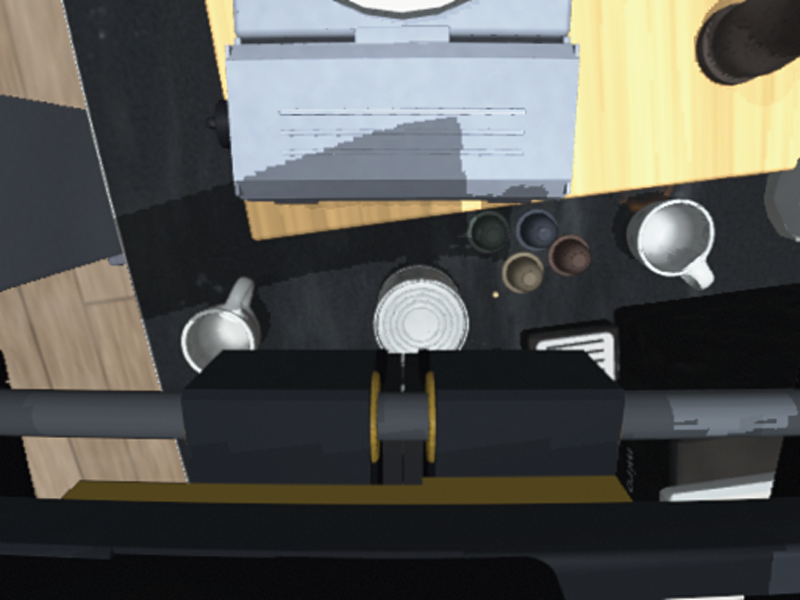

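View pics/sd2.png

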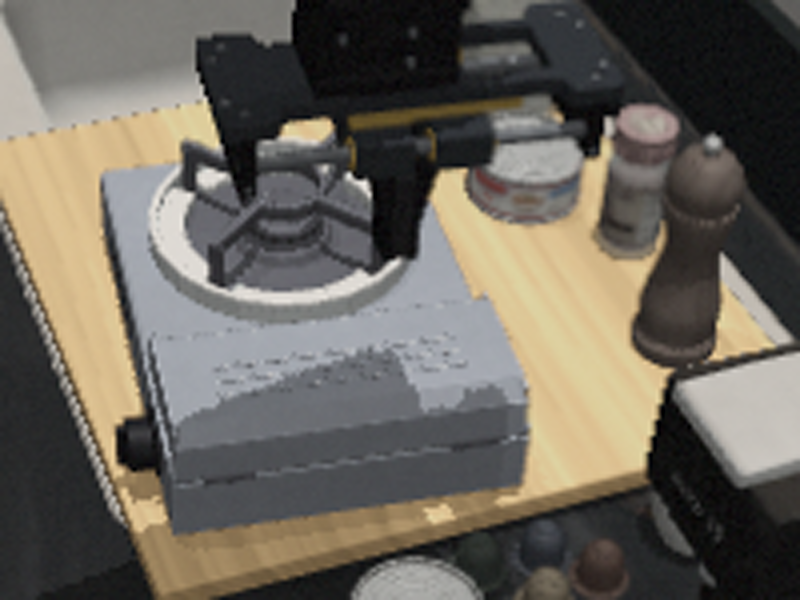

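The cover is shut flush: there's no gap under its edge at (310,330) in the side view. The cup and tin haven't moved. The support looks level in the tray. With shut fingers I touch the arm tops to prove that it is seated and still; I expect about 0.134 m.

```bash
python3 -m handwheel '[{"x":42,"y":-9,"z":0,"rx":0,"ry":0,"rz":0,"fingers":1},{"x":42,"y":-9,"z":0,"rx":0,"ry":0,"rz":0,"fingers":1},{"x":42,"y":-9,"z":20,"rx":0,"ry":0,"rz":0,"fingers":1},{"x":42,"y":-9,"z":30,"rx":0,"ry":0,"rz":0,"fingers":1},{"x":42,"y":-8,"z":26,"rx":0,"ry":0,"rz":0,"fingers":1},{"x":0,"y":0,"z":30,"rx":0,"ry":0,"rz":0,"fingers":1},{"x":0,"y":0,"z":25,"rx":0,"ry":0,"rz":0,"fingers":1},{"x":0,"y":0,"z":8,"rx":0,"ry":0,"rz":0,"fingers":1},{"x":0,"y":0,"z":0,"rx":0,"ry":0,"rz":0,"fingers":1}]' && python3 -m handwheel '[{"x":0,"y":0,"z":4,"rx":0,"ry":0,"rz":0,"fingers":1},{"x":0,"y":0,"z":4,"rx":0,"ry":0,"rz":0,"fingers":1},{"x":0,"y":0,"z":0,"rx":0,"ry":0,"rz":0,"fingers":1}]' && python3 -m handwheel '[{"x":0,"y":0,"z":2,"rx":0,"ry":0,"rz":0,"fingers":1},{"x":0,"y":0,"z":0,"rx":0,"ry":0,"rz":0,"fingers":1}]'&& python3 -m handwheel '[{"x":0,"y":0,"z":2,"rx":0,"ry":0,"rz":0,"fingers":1},{"x":0,"y":0,"z":0,"rx":0,"ry":0,"rz":0,"fingers":1}]'
```

```text
t: 14.95
position: [0.5709, 0.0936, 0.1439]
orientation: [-2.363, -2.068, 0.003]
force: [0.4, -0.9, 0.9]
grip_width: 0.0007
grasp_force: 0.0
t: 15.25
position: [0.5721, 0.0927, 0.1372]
orientation: [2.365, 2.067, 0.0]
force: [0.7, -1.4, 0.2]
grip_width: 0.0005
grasp_force: 0.0
t: 15.45
position: [0.572, 0.0928, 0.1351]
orientation: [2.365, 2.067, 0.0]
force: [1.0, 0.1, -0.2]
grip_width: 0.0007
grasp_force: 0.0
t: 15.65
position: [0.5722, 0.0929, 0.134]
orientation: [2.365, 2.067, 0.0]
force: [-2.8, -2.0, 9.6]
grip_width: 0.0002
grasp_force: 4.6
```

```bash
python3 -m handwheel '[{"x":0,"y":0,"z":-16,"rx":0,"ry":0,"rz":0,"fingers":1},{"x":1,"y":44,"z":0,"rx":0,"ry":0,"rz":0,"fingers":1},{"x":1,"y":44,"z":0,"rx":0,"ry":0,"rz":0,"fingers":1},{"x":0,"y":0,"z":6,"rx":0,"ry":0,"rz":0,"fingers":1},{"x":0,"y":0,"z":6,"rx":0,"ry":0,"rz":0,"fingers":1},{"x":0,"y":0,"z":2,"rx":0,"ry":0,"rz":0,"fingers":1},{"x":0,"y":0,"z":2,"rx":0,"ry":0,"rz":0,"fingers":1},{"x":0,"y":0,"z":0,"rx":0,"ry":0,"rz":0,"fingers":1}]' && python3 -m handwheel '[{"x":0,"y":0,"z":-16,"rx":0,"ry":0,"rz":0,"fingers":1},{"x":44,"y":0,"z":0,"rx":0,"ry":0,"rz":0,"fingers":1},{"x":44,"y":0,"z":0,"rx":0,"ry":0,"rz":0,"fingers":1},{"x":0,"y":0,"z":6,"rx":0,"ry":0,"rz":0,"fingers":1},{"x":0,"y":0,"z":6,"rx":0,"ry":0,"rz":0,"fingers":1},{"x":0,"y":0,"z":2,"rx":0,"ry":0,"rz":0,"fingers":1},{"x":0,"y":0,"z":2,"rx":0,"ry":0,"rz":0,"fingers":1},{"x":0,"y":0,"z":0,"rx":0,"ry":0,"rz":0,"fingers":1}]' && python3 -m handwheel '[{"x":0,"y":0,"z":-16,"rx":0,"ry":0,"rz":0,"fingers":1},{"x":0,"y":-44,"z":0,"rx":0,"ry":0,"rz":0,"fingers":1},{"x":0,"y":-44,"z":0,"rx":0,"ry":0,"rz":0,"fingers":1},{"x":0,"y":0,"z":6,"rx":0,"ry":0,"rz":0,"fingers":1},{"x":0,"y":0,"z":6,"rx":0,"ry":0,"rz":0,"fingers":1},{"x":0,"y":0,"z":2,"rx":0,"ry":0,"rz":0,"fingers":1},{"x":0,"y":0,"z":2,"rx":0,"ry":0,"rz":0,"fingers":1},{"x":0,"y":0,"z":0,"rx":0,"ry":0,"rz":0,"fingers":1}]'
```

```text
t: 16.45
position: [0.6586, 0.0836, 0.1342]
orientation: [2.364, 2.068, 0.0]
force: [-2.6, 0.5, 4.3]
grip_width: 0.0004
grasp_force: 2.1
t: 17.25
position: [0.6716, 0.1688, 0.1341]
orientation: [2.367, 2.064, 0.0]
force: [-1.8, -1.6, 5.0]
grip_width: 0.0003
grasp_force: 2.6
t: 18.05
position: [0.5852, 0.1814, 0.134]
orientation: [2.367, 2.065, 0.0]
force: [-3.1, -3.2, 10.1]
grip_width: 0.0006
grasp_force: 4.4
```

All four arms stop the fingers at 0.1340–0.1342 m with no give, so the support is level and seated. I retreat and hand in.

```bash
python3 -m handwheel '[{"x":0,"y":0,"z":-15,"rx":0,"ry":0,"rz":0,"fingers":1},{"x":0,"y":0,"z":-40,"rx":0,"ry":0,"rz":0,"fingers":1},{"x":0,"y":0,"z":-40,"rx":0,"ry":0,"rz":0,"fingers":1},{"x":0,"y":0,"z":-20,"rx":0,"ry":0,"rz":0,"fingers":1},{"x":0,"y":0,"z":0,"rx":0,"ry":0,"rz":0,"fingers":1},{"x":0,"y":0,"z":0,"rx":0,"ry":0,"rz":0,"fingers":1},{"x":0,"y":0,"z":0,"rx":0,"ry":0,"rz":0,"fingers":1}]' && python3 -c "
from workcell import *
print(hand_in())"
```

```text
t: 18.75
position: [0.5838, 0.1818, 0.2472]
orientation: [-2.365, -2.067, 0.002]
force: [0.6, 0.3, -1.1]
grip_width: 0.0002
grasp_force: 0.0
the job is handed in; nothing more can be done
None
```

I handed the job in at 18.8 s: all four arm tops of the pan support read 134 mm when touched (level and seated), the cover pressed down to a hard stop and looks shut, and the cup and tin look undisturbed; the hand-in returned no verdict.

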